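Load a round LED board into its nest

ROBOT

A 6-joint arm with a two-finger parallel gripper is mounted at the origin on the work surface. World frame = base frame: x ahead of the robot, y to its left, z up, the work surface at z = 0. Lengths are in m, angles in rad, forces in N, time in s.
With the tool pointing down it reaches from about 0.375 to 0.9 m from the base axis. Payload 3.1 kg.
Tool frame: the origin (TCP) lies midway between the tips of the shut fingers; the grasp point (between the pads) lies 19 mm behind it (manip.grasp_offset is the distance from the TCP to the grasp point, in m); z points along the fingers, y is the line along which they close (so a half turn about z gives the same grasp; the last joint's range is limited). The gripper opens to 85 mm and grips with 20 to 120 N. Pads are 22 mm wide; open, the fingers measure 114 mm over their backs; the gripper's body (76 mm by 85 mm) begins 54 mm behind the grasp point. The pads swing forward as they close: fully open they stand 13 mm farther back than shut.
Start: joints at [0.967, 0.527, 1.433, -0, 1.181, -0.178], TCP at [0.258, 0.569, 0.231] pointing down, gripper open.
Joint ranges: [-3.08, 3.08], [-0.75, 2.2], [0.22, 2.44], [-1.43, 4.57], [0, 2.65], [-2.85, 2.85]. Speed limits (rad/s): [2.79, 2.79, 3.14, 3.14, 3.14, 3.14].

INTERFACE

Orientations are given as a unit quaternion [x, y, z, w].
In Python, from station import sensors, cams, order, manip gives the robot as it stands.
- The arm moves only by the tool move_arm, never from a script. Its argument "targets" is a list of rows, each an object of numbers: "dx", "dy", "dz": the shift along the world's x, y, z normalised to -1 to 1, where 1 is 25 mm; "rx", "ry", "rz": the turn, a rotation vector about the world's x, y, z normalised to -1 to 1, where 1 is 30 degrees. A call has exactly 10 rows; each row shifts and turns the commanded pose from where the row before left it; what a row does not reach is not made up. A row lasts 1/8 s, in which the tool goes at most 62.5 mm and 10.7 degrees, less where a joint would pass 70% of its speed; a pose out of reach is approached as far as the arm can. A call with a number of a shift or a turn outside -1 to 1 is refused whole. A call with a gripper value outside its range is refused whole. "claw" is the opening in per cent of the stroke, from 0 (shut) to 100 (fully open), set as the call begins (left out, the last holds). The fingers move at their own pace and stop on an object; "newtons" is the grip in N (left out, the last holds). Time passes only in rows, so rows that do not move let the fingers close, or fill a call up. It gives the time, the measured TCP pose, the force, the opening and the grip force at its end, in the units of the state.
- sensors.sense(): the state, without advancing time (a new reading comes with each control period).
- cams.snapshot(name): name is "scene" or "top" or "wrist"; returns the picture (420x560x3 uint8, red, green, blue); there is no depth.
- cams.camera_model(name): a dict with "fx", "fy", "cx", "cy" (pixels), "extrinsics" (4x4, takes a point from world to camera coordinates). Camera axes: x right, y down, z forward; pixel columns grow to the right and rows downward; lengths in m; the calibration is good to about 2 mm. The wrist camera is an equidistant fisheye: a pixel r from the principal point sees the ray r / f radians off the axis. A picture is of the moment at which its call begins: read the wrist's pose just before it. camera_model takes no time and is no camera call; for the wrist camera it gives the pose at the moment of the call.
- order.sign_off(): hands the job in; it is judged then, once.
The state is a dict: "t": time; "q": joint angles; "qd": joint speeds; "tau": joint torques, N m; "tcp_pos": TCP position; "tool_rot": TCP orientation; "force": force on the tool from outside, world axes, zero at the start; "ft_torque": the same for the moment, N m; "finger_gap": opening from 0.0 (shut) to 1.0 (fully open); "gripper_force": force on a finger pad.
Only numpy, scipy, OpenCV 4.12 (cv2) and the standard library are available. Lean on these libraries where they do the work, as an engineer would, in place of code of your own. Each camera call takes 0.05 s, during which the arm holds its last target. There are 200 camera calls.

TASK

Draw the sliding tray towards the robot, fully home against its stop (a fingertip hooked behind its far red lip will do it). Then slide the round white LED board, without lifting or forcing it, off its side plate and along between the tray's red lips until you feel it drop flat into the shallow round pocket somewhere near the tray's middle; stop pushing there. Leave it seated with the tray still home, let go, and leave the other things on the bench where they are.

Things in the scene. Friction and masses are not known exactly. Their poses are not given: they have to be found in the camera images.
- fixture: Grey loading fixture fixed to the bench. Origin: on the bench, under the middle of the homed tray; x points away from the robot along the tray's slide, y left along the board's path, z up. Two flat light-grey side plates, tops 20 mm up, one each side of the tray, cover |y| 92.5 to 244.5 mm, x -80 to 80 mm. The tray runs on a base 10 mm high, x -79 to 173 mm.
- tray (a joint): Sliding tray: metres it stands away from home along the fixture's +x. 0 = home against the stop (towards the robot), at most 0.09; starts 0.05 to 0.085 out. About 3 N of friction; it stays where it is left. 184 mm long along fixture y, open at both ends, with a red lip along its near and its far side. Home, its floor is level with the side plates.
- far_lip (a point): Middle of the top edge of the far red lip's outer face (the face away from the robot), 34 mm above the bench; moves with the tray. At home it is at fixture x = 61.5 mm, y = 0. The lip is 10 mm thick. Behind this face, for |y| below 60 mm, is free space down to the base, 10 mm above the bench.
- tray_floor (a point): Middle of the tray's floor, 20 mm above the bench (point axes as the fixture's). The channel between the red lips runs along y, centred here: 103 mm wide for |y| below 62 mm, flaring at 0.45 rad each side to about 126 mm at both ends. Lip tops 14 mm over the floor. The floor is black in the middle, aluminium at the ends.
- pocket_zone (a point): Same point as tray_floor. The round pocket (green bottom) in the black floor: 105 mm diameter, flat bottom 15.5 mm above the bench (about 4 mm deep), centred across the channel, firmly clamped. Where it lies along the channel is NOT reported: its centre is anywhere within 12 mm of this point along y, either way.
- board: LED board on a heat spreader: flat disc, 100 mm diameter, 12 mm thick, 0.17 to 0.34 kg, silver rim, white top, yellow LEDs. Origin: centre of underside. Starts flat on the left or right side plate. Underside 20 mm above the bench on plates and tray, 15.5 mm when seated (top then 7.5 mm proud of the tray floor). Too wide to grip over its rim; slides under a few N; 40 N harms it.
- tin: Low brass-coloured tin with a white lid, 60 mm diameter, 32 mm high, standing on the other side plate. Origin: centre of underside. Leave alone.
- spool: Red solder spool, 60 mm diameter, 48 mm high, standing on the bench. Origin: centre of underside. Leave alone.
- screwdriver: Green-handled screwdriver, 180 mm long, lying along its x axis. Leave alone.
- pliers: Red-handled pliers, 155 mm long, lying along their x axis. Origin at the pivot. Leave alone.
- battery: Blue battery pack 105 x 35 x 26 mm with a yellow band. Origin: centre of underside. Leave alone.
- partsbin: Clear open parts bin 120 x 90 x 45 mm. Origin: centre of underside. Leave alone.
Things that resemble listed ones, but are neither listed nor needed, are in the scene too. Several things have the shape of the board; the one meant has the colours described above.

How it is judged:
By the outcome, as a careful person would: the job done as asked, in the order asked, and still so for the second after the job is handed in, with the robot touching nothing.
It also fails if it takes over 66 s, if anything falls off the work surface, if the arm or the gripper's body presses on something with over 40 N, if the wrist force passes 120 N, or if a joint passes its speed limit or range.

## Working session

There is one attempt and no reset: what is moved stays moved. The work goes in short steps, Python scripts to look and compute and a tool call to move; the robot and the scene stay as the last step left them, time stands still between calls to the robot, and variables do not carry over. Pictures are saved under pics/ and viewed, at most 10 in all, crops included, and the job is handed in when it is done.

Besides the shell and the picture viewer there is one more tool, called after "Call:" as name([rows], argument=value, ...), one row to a line, values as JSON. move_arm: Moves the arm, as the interface text tells. Scaled input: -1 to 1 covers 25 mm each way for a shift and 30 degrees each way for a turn. Its arguments: {"type":"object","properties":{"targets":{"type":"array"},"claw":{"type":"number"},"newtons":{"type":"number"}},"required":["targets"]}

```bash
mkdir -p pics; python3 - <<'E'
from station import sensors,cams
import cv2,json
s=sensors.sense();print(s['t'],s['tcp_pos'],s['tool_rot'],s['force'],s['finger_gap'])
for n in('top','scene'):
    im=cams.snapshot(n);cv2.imwrite(f'pics/{n}0.png',im[:,:,::-1]);m=cams.camera_model(n);print(n,{k:(v if not hasattr(v,'tolist') else v.tolist()) for k,v in m.items()})
E
```

```text
0.0 [0.25768871 0.56858944 0.23031266] [ 2.11278073e-01  9.77425355e-01 -1.03577829e-03 -4.23070472e-04] [-0.77098777  0.26818349  0.44910344] 0.9981413207213776
top {'fx': 386.64272600579187, 'fy': 386.64272600579187, 'cx': 281.1017177267205, 'cy': 205.303728469047, 'extrinsics': [[-0.02271818300756712, -0.9997278121539298, 0.005309026911956322, 0.01810036234054459], [-0.9882851523530044, 0.021655879257755632, -0.15107442050913925, 0.5451898914743137], [0.15091832824224308, -0.008678968803417727, -0.9885081353742495, 1.0361299617947959], [0.0, 0.0, 0.0, 1.0]]}
scene {'fx': 389.8540003771605, 'fy': 389.8540003771605, 'cx': 272.54806357134873, 'cy': 205.5372388289914, 'extrinsics': [[0.6357461534266258, 0.7718641454993033, -0.007250468666193076, -0.378375613152033], [0.582851944630783, -0.4861821204613527, -0.6510841392506943, -0.2636146835974784], [-0.5060735510213549, 0.4096982873241393, -0.7589709311431522, 1.2316733503713673], [0.0, 0.0, 0.0, 1.0]]}
```

View pics/top0.png

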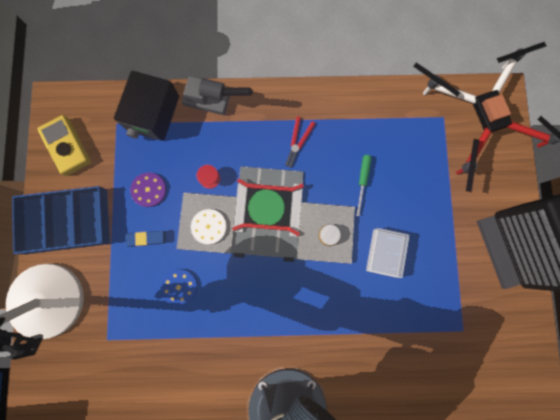

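View pics/scene0.png

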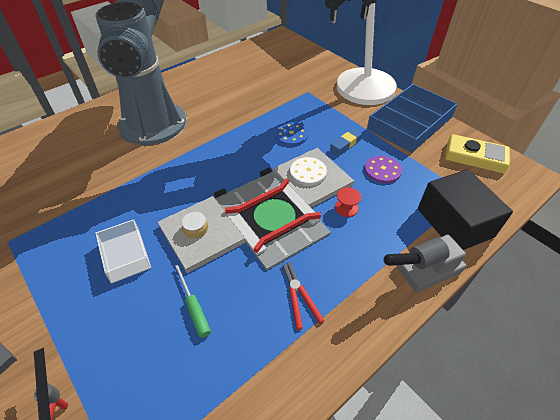

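Candidates in the top view are the white disc with yellow dots on the left plate (209,226), the purple disc (148,189), the blue disc (180,287) and the lamp base (45,300). The white one on the left plate fits the description; I'll check it in a close crop. The tray is out, with its far lip near row 186, and the tin (330,235) is on the right plate.

```bash
python3 - <<'E'
import cv2
im=cv2.imread('pics/top0.png')[155:275,165:365]
cv2.imwrite('pics/crop0.png',cv2.resize(im,None,fx=4,fy=4,interpolation=cv2.INTER_CUBIC))
E
cat > h.py <<'E'
import numpy as np,cv2
from station import cams
def ray(n,uv,z):
    m=cams.camera_model(n);E=np.array(m['extrinsics']);R,t=E[:3,:3],E[:3,3]
    d=R.T@np.array([(uv[0]-m['cx'])/m['fx'],(uv[1]-m['cy'])/m['fy'],1]);o=-R.T@t
    return (o+d*(z-o[2])/d[2])
def proj(n,p):
    m=cams.camera_model(n);E=np.array(m['extrinsics']);c=E[:3,:3]@np.asarray(p)+E[:3,3]
    return m['fx']*c[0]/c[2]+m['cx'],m['fy']*c[1]/c[2]+m['cy']
E
```

```text
(no output)
```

View pics/crop0.png

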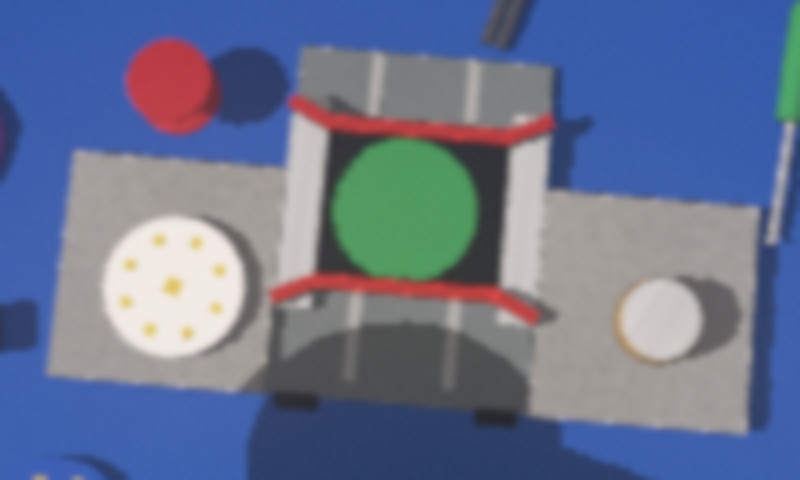

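```bash
python3 - <<'E'
from h import *
from scipy.optimize import least_squares
f=lambda x,y:(165+(x-1.5)/4,155+(y-1.5)/4)
F=np.array([[.08,.2445],[-.08,.2445],[.08,-.2445],[-.08,-.2445]])
W=np.array([ray('top',f(*p),.02)[:2] for p in[(75,151),(48,376),(759,208),(747,432)]])
def tf(p,q): c,s=np.cos(p[2]),np.sin(p[2]);return np.atleast_2d(q)@np.array([[c,s],[-s,c]])+p[:2]
r=least_squares(lambda p:(tf(p,F)-W).ravel(),[.4,0,0]);p=r.x;print('fix',p,'res mm',(r.fun*1000).round(1))
im=cv2.cvtColor(cv2.imread('pics/top0.png'),cv2.COLOR_BGR2HSV)
inv=lambda w:((np.array(w)[:2]-p[:2])@np.array([[np.cos(p[2]),-np.sin(p[2])],[np.sin(p[2]),np.cos(p[2])]]))
def blob(lo,hi,box,z,name):
    m=cv2.inRange(im,lo,hi);k=np.zeros_like(m);x0,y0,x1,y1=box;k[y0:y1,x0:x1]=m[y0:y1,x0:x1]
    n,l,st,c=cv2.connectedComponentsWithStats(k);i=1+st[1:,4].argmax();w=ray('top',c[i],z);print(name,c[i].round(1),st[i,4],'world',w.round(4),'fix',inv(w).round(4))
    return w
blob((45,80,60),(80,255,255),(240,180,300,235),.0155,'pocket')
b=blob((0,0,170),(180,70,255),(188,205,228,247),.032,'board')
blob((0,0,150),(180,70,255),(315,220,345,250),.032,'tin')
# lips red top z .034 
for n,pt in dict(farlipL=(330,120),farlipR=(508,131),nearL=(320,276),nearR=(495,288),spool=(170,82),plHandle=(495,42)).items():
    w=ray('top',f(*pt),.048 if n=='spool' else .034 if 'pl' not in n else .005);print(n,w.round(4),inv(w).round(4))
E
```

```text
fix [ 0.48711566  0.0487815  -0.10392039] res mm [-0.1 -0.   0.1  0.2  1.  -0.2 -1.  -0. ]
pocket [265.8 207. ] 1048 world [0.5456 0.0494 0.0155] fix [0.0581 0.0067]
board [207.2 226.2] 1019 world [0.4926 0.2131 0.032 ] fix [-0.0116  0.164 ]
tin [327.6 234.7] 739 world [ 0.4615 -0.1215  0.032 ] fix [-0.0078 -0.172 ]
farlipL [0.6078 0.1006 0.034 ] [0.1147 0.064 ]
farlipR [ 0.5972 -0.025   0.034 ] [ 0.1171 -0.062 ]
nearL [0.4972 0.1086 0.034 ] [0.0038 0.0605]
nearR [ 0.4861 -0.013   0.034 ] [ 0.0054 -0.0616]
spool [0.6344 0.2111 0.048 ] [0.1297 0.1768]
plHandle [ 0.6696 -0.0184  0.005 ] [ 0.1884 -0.0479]
```

The crop confirms it: the board is white with yellow LEDs, at crop (174,286). The tray is about 57 mm out, and the green pocket centre is near fixture y = +7 mm. I'll move above the space behind the far lip with the fingers shut.

Call:
move_arm([
  {"dx": 0.7, "dy": -1, "rz": -0.2387},
  {"dx": 0.7, "dy": -1, "rz": -0.2387},
  {"dx": 0.7, "dy": -1, "rz": -0.2387},
  {"dx": 0.7, "dy": -1, "rz": -0.2387},
  {"dx": 0.7, "dy": -1, "rz": -0.2387},
  {"dx": 0.7, "dy": -1, "rz": -0.2387},
  {"dx": 0.7, "dy": -1, "rz": -0.2387},
  {"dx": 0.7, "dy": -1, "rz": -0.2387},
  {"dx": 0.7, "dy": -1, "rz": -0.2387},
  {"dx": 0.7, "dy": -1, "rz": -0.2387},
], claw=0, newtons=40)

```text
schema error: expected keys dx, dy, dz, rx, ry, rz
```

Call:
move_arm([
  {"dx": 0.8, "dy": -1, "dz": -0.3},
  {"dx": 0.8, "dy": -1, "dz": -0.3},
  {"dx": 0.8, "dy": -1, "dz": -0.3},
  {"dx": 0.8, "dy": -1, "dz": -0.3},
  {"dx": 0.8, "dy": -1, "dz": -0.3},
  {"dx": 0.8, "dy": -1, "dz": -0.3},
  {"dx": 0.8, "dy": -1, "dz": -0.3},
  {"dx": 0.8, "dy": -1, "dz": -0.3},
  {"dx": 0.8, "dy": -1, "dz": -0.3},
  {"dx": 0.6, "dy": -1, "dz": -0.3},
])

```text
schema error: expected keys dx, dy, dz, rx, ry, rz
```

All six keys are needed in every row.

Call:
move_arm([
  {"dx": 0.7, "dy": -1, "dz": 0, "rx": 0, "ry": 0, "rz": -0.2387},
  {"dx": 0.7, "dy": -1, "dz": 0, "rx": 0, "ry": 0, "rz": -0.2387},
  {"dx": 0.7, "dy": -1, "dz": 0, "rx": 0, "ry": 0, "rz": -0.2387},
  {"dx": 0.7, "dy": -1, "dz": 0, "rx": 0, "ry": 0, "rz": -0.2387},
  {"dx": 0.7, "dy": -1, "dz": 0, "rx": 0, "ry": 0, "rz": -0.2387},
  {"dx": 0.7, "dy": -1, "dz": 0, "rx": 0, "ry": 0, "rz": -0.2387},
  {"dx": 0.7, "dy": -1, "dz": 0, "rx": 0, "ry": 0, "rz": -0.2387},
  {"dx": 0.7, "dy": -1, "dz": 0, "rx": 0, "ry": 0, "rz": -0.2387},
  {"dx": 0.7, "dy": -1, "dz": 0, "rx": 0, "ry": 0, "rz": -0.2387},
  {"dx": 0.7, "dy": -1, "dz": 0, "rx": 0, "ry": 0, "rz": -0.2387},
], claw=0, newtons=40)

```text
t: 1.35
tcp_pos: [0.4333, 0.3182, 0.2309]
tool_rot: [0.745, 0.668, -0.0, -0.0]
force: [-0.1, 0.5, 0.6]
finger_gap: -0.0
gripper_force: 0.0
```

Call:
move_arm([
  {"dx": 0.8, "dy": -1, "dz": -0.3, "rx": 0, "ry": 0, "rz": 0},
  {"dx": 0.8, "dy": -1, "dz": -0.3, "rx": 0, "ry": 0, "rz": 0},
  {"dx": 0.8, "dy": -1, "dz": -0.3, "rx": 0, "ry": 0, "rz": 0},
  {"dx": 0.8, "dy": -1, "dz": -0.3, "rx": 0, "ry": 0, "rz": 0},
  {"dx": 0.8, "dy": -1, "dz": -0.3, "rx": 0, "ry": 0, "rz": 0},
  {"dx": 0.8, "dy": -1, "dz": -0.3, "rx": 0, "ry": 0, "rz": 0},
  {"dx": 0.8, "dy": -1, "dz": -0.3, "rx": 0, "ry": 0, "rz": 0},
  {"dx": 0.8, "dy": -1, "dz": -0.3, "rx": 0, "ry": 0, "rz": 0},
  {"dx": 0.8, "dy": -1, "dz": -0.3, "rx": 0, "ry": 0, "rz": 0},
  {"dx": 0.6, "dy": -1, "dz": -0.3, "rx": 0, "ry": 0, "rz": 0},
])

```text
t: 2.6
tcp_pos: [0.6286, 0.0683, 0.1555]
tool_rot: [0.743, 0.669, -0.0, -0.0]
force: [-0.1, -0.4, 0.4]
finger_gap: 0.001
gripper_force: 0.0
```

Call:
move_arm([
  {"dx": 0, "dy": -0.34, "dz": -0.5, "rx": 0, "ry": 0, "rz": 0},
  {"dx": 0, "dy": -0.34, "dz": -0.5, "rx": 0, "ry": 0, "rz": 0},
  {"dx": 0, "dy": -0.34, "dz": -0.5, "rx": 0, "ry": 0, "rz": 0},
  {"dx": 0, "dy": -0.34, "dz": -0.5, "rx": 0, "ry": 0, "rz": 0},
  {"dx": 0, "dy": 0, "dz": -0.5, "rx": 0, "ry": 0, "rz": 0},
  {"dx": 0, "dy": 0, "dz": -0.5, "rx": 0, "ry": 0, "rz": 0},
  {"dx": 0, "dy": 0, "dz": -0.5, "rx": 0, "ry": 0, "rz": 0},
  {"dx": 0, "dy": 0, "dz": -0.5, "rx": 0, "ry": 0, "rz": 0},
  {"dx": 0, "dy": 0, "dz": -0.3, "rx": 0, "ry": 0, "rz": 0},
  {"dx": 0, "dy": 0, "dz": 0, "rx": 0, "ry": 0, "rz": 0},
])

```text
t: 3.85
tcp_pos: [0.6277, 0.0353, 0.0481]
tool_rot: [0.743, 0.669, -0.0, -0.001]
force: [0.2, -0.1, -0.6]
finger_gap: 0.0
gripper_force: 0.0
```

```bash
python3 - <<'E'
from station import cams
import cv2
cv2.imwrite('pics/w1.png',cams.snapshot('wrist')[:,:,::-1])
E
```

```text
(no output)
```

View pics/w1.png

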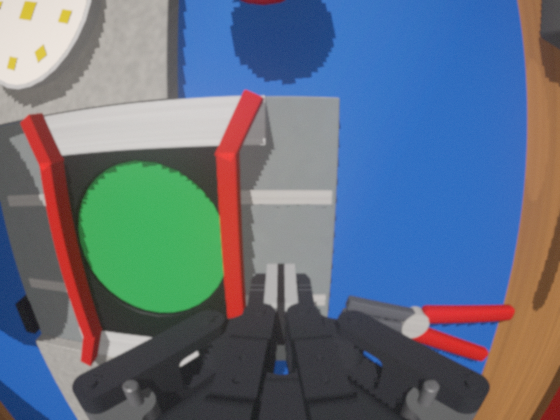

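The picture shows the shut fingertips at (281,275), clear of the far lip's outer edge (col 243) and of the plier jaws (350,305). Now I'll lower and start the pull.

Call:
move_arm([
  {"dx": 0, "dy": 0, "dz": -0.4, "rx": 0, "ry": 0, "rz": 0},
  {"dx": 0, "dy": 0, "dz": -0.4, "rx": 0, "ry": 0, "rz": 0},
  {"dx": 0, "dy": 0, "dz": -0.4, "rx": 0, "ry": 0, "rz": 0},
  {"dx": 0, "dy": 0, "dz": 0, "rx": 0, "ry": 0, "rz": 0},
  {"dx": -0.24, "dy": 0.025, "dz": 0, "rx": 0, "ry": 0, "rz": 0},
  {"dx": -0.24, "dy": 0.025, "dz": 0, "rx": 0, "ry": 0, "rz": 0},
  {"dx": -0.24, "dy": 0.025, "dz": 0, "rx": 0, "ry": 0, "rz": 0},
  {"dx": -0.24, "dy": 0.025, "dz": 0, "rx": 0, "ry": 0, "rz": 0},
  {"dx": -0.24, "dy": 0.025, "dz": 0, "rx": 0, "ry": 0, "rz": 0},
  {"dx": -0.24, "dy": 0.025, "dz": 0, "rx": 0, "ry": 0, "rz": 0},
])

```text
t: 5.15
tcp_pos: [0.5922, 0.0389, 0.0192]
tool_rot: [0.743, 0.669, 0.0, 0.0]
force: [3.6, -0.2, 0.7]
finger_gap: 0.004
gripper_force: 1.7
```

Call:
move_arm([
  {"dx": -0.16, "dy": 0.017, "dz": 0, "rx": 0, "ry": 0, "rz": 0},
  {"dx": -0.16, "dy": 0.017, "dz": 0, "rx": 0, "ry": 0, "rz": 0},
  {"dx": -0.16, "dy": 0.017, "dz": 0, "rx": 0, "ry": 0, "rz": 0},
  {"dx": -0.16, "dy": 0.017, "dz": 0, "rx": 0, "ry": 0, "rz": 0},
  {"dx": -0.16, "dy": 0.017, "dz": 0, "rx": 0, "ry": 0, "rz": 0},
  {"dx": -0.1, "dy": 0.01, "dz": 0, "rx": 0, "ry": 0, "rz": 0},
  {"dx": -0.1, "dy": 0.01, "dz": 0, "rx": 0, "ry": 0, "rz": 0},
  {"dx": -0.1, "dy": 0.01, "dz": 0, "rx": 0, "ry": 0, "rz": 0},
  {"dx": 0, "dy": 0, "dz": 0, "rx": 0, "ry": 0, "rz": 0},
  {"dx": 0, "dy": 0, "dz": 0, "rx": 0, "ry": 0, "rz": 0},
])

```text
t: 6.4
tcp_pos: [0.5639, 0.0419, 0.0186]
tool_rot: [0.743, 0.669, -0.001, -0.001]
force: [1.6, 0.3, 1.6]
finger_gap: -0.001
gripper_force: 0.9
```

Call:
move_arm([
  {"dx": -0.04, "dy": 0.004, "dz": 0, "rx": 0, "ry": 0, "rz": 0},
  {"dx": -0.04, "dy": 0.004, "dz": 0, "rx": 0, "ry": 0, "rz": 0},
  {"dx": -0.04, "dy": 0.004, "dz": 0, "rx": 0, "ry": 0, "rz": 0},
  {"dx": -0.04, "dy": 0.004, "dz": 0, "rx": 0, "ry": 0, "rz": 0},
  {"dx": -0.04, "dy": 0.004, "dz": 0, "rx": 0, "ry": 0, "rz": 0},
  {"dx": -0.04, "dy": 0.004, "dz": 0, "rx": 0, "ry": 0, "rz": 0},
  {"dx": 0, "dy": 0, "dz": 0, "rx": 0, "ry": 0, "rz": 0},
  {"dx": 0, "dy": 0, "dz": 0, "rx": 0, "ry": 0, "rz": 0},
  {"dx": 0, "dy": 0, "dz": 0, "rx": 0, "ry": 0, "rz": 0},
  {"dx": 0, "dy": 0, "dz": 0, "rx": 0, "ry": 0, "rz": 0},
])

```text
t: 7.65
tcp_pos: [0.5622, 0.042, 0.0188]
tool_rot: [0.743, 0.669, 0.003, 0.003]
force: [7.6, -0.0, -5.2]
finger_gap: 0.0
gripper_force: 4.1
```

Call:
move_arm([
  {"dx": -0.04, "dy": 0.004, "dz": 0, "rx": 0, "ry": 0, "rz": 0},
  {"dx": -0.04, "dy": 0.004, "dz": 0, "rx": 0, "ry": 0, "rz": 0},
  {"dx": -0.04, "dy": 0.004, "dz": 0, "rx": 0, "ry": 0, "rz": 0},
  {"dx": -0.04, "dy": 0.004, "dz": 0, "rx": 0, "ry": 0, "rz": 0},
  {"dx": 0, "dy": 0, "dz": 0, "rx": 0, "ry": 0, "rz": 0},
  {"dx": 0, "dy": 0, "dz": 0, "rx": 0, "ry": 0, "rz": 0},
  {"dx": 0, "dy": 0, "dz": 0, "rx": 0, "ry": 0, "rz": 0},
  {"dx": 0, "dy": 0, "dz": 0, "rx": 0, "ry": 0, "rz": 0},
  {"dx": 0, "dy": 0, "dz": 0, "rx": 0, "ry": 0, "rz": 0},
  {"dx": 0, "dy": 0, "dz": 0, "rx": 0, "ry": 0, "rz": 0},
])

```text
t: 8.9
tcp_pos: [0.5621, 0.042, 0.0192]
tool_rot: [0.743, 0.669, 0.005, 0.006]
force: [12.5, -0.2, -9.8]
finger_gap: 0.001
gripper_force: 6.5
```

The tray is hard against its stop: no motion while the force rose to 12 N. I'll back off, rise and cross to the left end of the board, opening the fingers to about 50 mm as a cradle.

Call:
move_arm([
  {"dx": 0.6, "dy": -0.06, "dz": 0, "rx": 0, "ry": 0, "rz": 0},
  {"dx": 0.6, "dy": -0.06, "dz": 0, "rx": 0, "ry": 0, "rz": 0},
  {"dx": 0, "dy": 0, "dz": 0.8, "rx": 0, "ry": 0, "rz": 0},
  {"dx": 0, "dy": 0, "dz": 1, "rx": 0, "ry": 0, "rz": 0},
  {"dx": 0, "dy": 0, "dz": 1, "rx": 0, "ry": 0, "rz": 0},
  {"dx": 0, "dy": 0, "dz": 1, "rx": 0, "ry": 0, "rz": 0},
  {"dx": 0, "dy": 1, "dz": 0.2, "rx": 0, "ry": 0, "rz": 0},
  {"dx": -0.5, "dy": 1, "dz": 0, "rx": 0, "ry": 0, "rz": 0},
  {"dx": -0.5, "dy": 1, "dz": 0, "rx": 0, "ry": 0, "rz": 0},
  {"dx": -0.5, "dy": 1, "dz": 0, "rx": 0, "ry": 0, "rz": 0},
])

```text
t: 10.15
tcp_pos: [0.5438, 0.1404, 0.1181]
tool_rot: [0.743, 0.669, -0.002, -0.002]
force: [0.3, 0.3, 0.1]
finger_gap: -0.004
gripper_force: 0.0
```

Call:
move_arm([
  {"dx": -0.3, "dy": 1, "dz": 0, "rx": 0, "ry": 0, "rz": 0},
  {"dx": -0.3, "dy": 1, "dz": 0, "rx": 0, "ry": 0, "rz": 0},
  {"dx": -0.3, "dy": 1, "dz": 0, "rx": 0, "ry": 0, "rz": 0},
  {"dx": -0.3, "dy": 1, "dz": 0, "rx": 0, "ry": 0, "rz": 0},
  {"dx": -0.3, "dy": 1, "dz": 0, "rx": 0, "ry": 0, "rz": 0},
  {"dx": -0.3, "dy": 0.9, "dz": 0, "rx": 0, "ry": 0, "rz": 0},
  {"dx": 0, "dy": 0, "dz": 0, "rx": 0, "ry": 0, "rz": 0},
  {"dx": 0, "dy": 0, "dz": 0, "rx": 0, "ry": 0, "rz": 0},
  {"dx": 0, "dy": 0, "dz": 0, "rx": 0, "ry": 0, "rz": 0},
  {"dx": 0, "dy": 0, "dz": 0, "rx": 0, "ry": 0, "rz": 0},
], claw=59)

```text
t: 11.4
tcp_pos: [0.5023, 0.2865, 0.1188]
tool_rot: [0.744, 0.669, -0.0, -0.0]
force: [0.3, 0.3, 0.9]
finger_gap: 0.588
gripper_force: 0.0
```

```bash
python3 - <<'E'
from h import *
from station import sensors
print(sensors.sense()['tcp_pos'],sensors.sense()['finger_gap'])
t=cams.snapshot('top');cv2.imwrite('pics/top1.png',t[:,:,::-1])
w=cams.snapshot('wrist');
im=cv2.resize(t[150:270,165:345],(630,420),interpolation=cv2.INTER_CUBIC)
w=cv2.resize(w,(560,420))
cv2.imwrite('pics/c2.png',cv2.resize(np.hstack([im,w]),(800,282))[:,:,::-1])
E
```

```text
[0.50229498 0.28649463 0.11877678] 0.5877790279528502
```

View pics/c2.png

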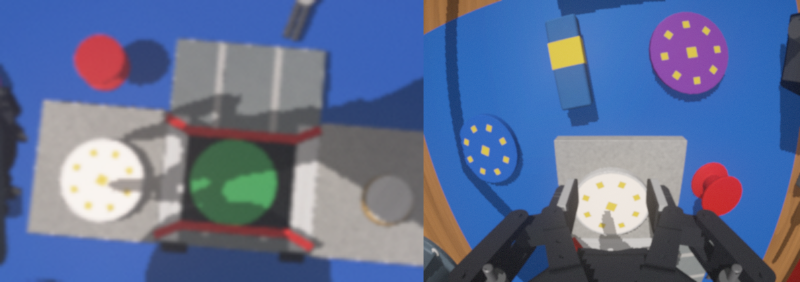

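The tray is home and the board is untouched at crop (103,180). Before going down I'll check the tip-to-board clearance against the wrist calibration and re-measure the pocket.

```bash
python3 - <<'E'
from h import *
p=np.array([0.48711566,0.0487815,-0.10392039]);c,s=np.cos(p[2]),np.sin(p[2])
inv=lambda w:((np.array(w)[:2]-p[:2])@np.array([[c,-s],[s,c]]))
def wp(P):
    m=cams.camera_model('wrist');E=np.array(m['extrinsics']);q=E[:3,:3]@np.array(P)+E[:3,3]
    th=np.arctan2(np.hypot(*q[:2]),q[2]);d=q[:2]/np.hypot(*q[:2]);return (np.array([m['cx'],m['cy']])+m['fx']*th*d)*[.672/1,.672]+[424,0] if 0 else (np.array([m['cx'],m['cy']])+m['fx']*th*d)
k=lambda q:(q*282/420*[1,1]+[423,0]).round()
print('board@',k(wp([.4926,.2131,.032])),'tcp@',k(wp([.5023,.2865,.1188])),'down@',k(wp([.5023,.2865,.02])))
im=cv2.cvtColor(cv2.imread('pics/top1.png'),cv2.COLOR_BGR2HSV)
m=cv2.inRange(im,(45,80,30),(80,255,255));m[:180]=0;m[250:]=0;m[:,:190]=0;m[:,300:]=0
h=cv2.convexHull(cv2.findNonZero(m));M=cv2.moments(h);w=ray('top',(M['m10']/M['m00'],M['m01']/M['m00']),.0155);print('pocket',inv(w),cv2.contourArea(h))
m=cv2.inRange(im,(0,0,150),(180,70,255));m[:,:188]=0;m[:,230:]=0
n,l,st,ce=cv2.connectedComponentsWithStats(m);i=1+st[1:,4].argmax();print('board',inv(ray('top',ce[i],.032)),st[i])
E
```

```text
board@ [608. 203.] tcp@ [609. 187.] down@ [610. 144.]
pocket [-3.20163235e-05  6.73156910e-03] 999.5
board [-0.00252994  0.16701681] [ 188  193   42   60 2095]
```

Call:
move_arm([
  {"dx": 0, "dy": 0, "dz": -0.8, "rx": 0, "ry": 0, "rz": 0},
  {"dx": 0, "dy": 0, "dz": -0.8, "rx": 0, "ry": 0, "rz": 0},
  {"dx": 0, "dy": 0, "dz": -0.8, "rx": 0, "ry": 0, "rz": 0},
  {"dx": 0, "dy": 0, "dz": -0.6, "rx": 0, "ry": 0, "rz": 0},
  {"dx": 0, "dy": 0, "dz": -0.4, "rx": 0, "ry": 0, "rz": 0},
  {"dx": 0, "dy": 0, "dz": -0.24, "rx": 0, "ry": 0, "rz": 0},
  {"dx": 0, "dy": 0, "dz": -0.16, "rx": 0, "ry": 0, "rz": 0},
  {"dx": 0, "dy": 0, "dz": -0.08, "rx": 0, "ry": 0, "rz": 0},
  {"dx": 0, "dy": 0, "dz": 0, "rx": 0, "ry": 0, "rz": 0},
  {"dx": 0, "dy": 0, "dz": 0, "rx": 0, "ry": 0, "rz": 0},
])

```text
t: 12.75
tcp_pos: [0.5023, 0.2874, 0.0221]
tool_rot: [0.743, 0.669, 0.0, 0.0]
force: [-0.5, 0.1, -0.3]
finger_gap: 0.59
gripper_force: 0.0
```

Call:
move_arm([
  {"dx": -0.025, "dy": -0.24, "dz": 0, "rx": 0, "ry": 0, "rz": 0},
  {"dx": -0.025, "dy": -0.24, "dz": 0, "rx": 0, "ry": 0, "rz": 0},
  {"dx": -0.025, "dy": -0.24, "dz": 0, "rx": 0, "ry": 0, "rz": 0},
  {"dx": -0.025, "dy": -0.24, "dz": 0, "rx": 0, "ry": 0, "rz": 0},
  {"dx": 0.015, "dy": -0.24, "dz": 0, "rx": 0, "ry": 0, "rz": 0},
  {"dx": 0.015, "dy": -0.24, "dz": 0, "rx": 0, "ry": 0, "rz": 0},
  {"dx": 0.015, "dy": -0.24, "dz": 0, "rx": 0, "ry": 0, "rz": 0},
  {"dx": 0.015, "dy": -0.24, "dz": 0, "rx": 0, "ry": 0, "rz": 0},
  {"dx": 0.015, "dy": -0.24, "dz": 0, "rx": 0, "ry": 0, "rz": 0},
  {"dx": 0.015, "dy": -0.24, "dz": 0, "rx": 0, "ry": 0, "rz": 0},
])

```text
t: 14.0
tcp_pos: [0.5019, 0.2269, 0.0218]
tool_rot: [0.743, 0.669, 0.0, 0.0]
force: [-0.8, 1.3, 0.9]
finger_gap: 0.59
gripper_force: 0.6
```

Call:
move_arm([
  {"dx": 0, "dy": -0.2, "dz": 0, "rx": 0, "ry": 0, "rz": 0},
  {"dx": 0, "dy": -0.2, "dz": 0, "rx": 0, "ry": 0, "rz": 0},
  {"dx": 0, "dy": -0.2, "dz": 0, "rx": 0, "ry": 0, "rz": 0},
  {"dx": 0, "dy": -0.2, "dz": 0, "rx": 0, "ry": 0, "rz": 0},
  {"dx": 0, "dy": -0.2, "dz": 0, "rx": 0, "ry": 0, "rz": 0},
  {"dx": 0, "dy": -0.2, "dz": 0, "rx": 0, "ry": 0, "rz": 0},
  {"dx": 0, "dy": -0.2, "dz": 0, "rx": 0, "ry": 0, "rz": 0},
  {"dx": -0.02, "dy": -0.2, "dz": 0, "rx": 0, "ry": 0, "rz": 0},
  {"dx": -0.02, "dy": -0.2, "dz": 0, "rx": 0, "ry": 0, "rz": 0},
  {"dx": -0.02, "dy": -0.2, "dz": 0, "rx": 0, "ry": 0, "rz": 0},
])

```text
t: 15.25
tcp_pos: [0.5003, 0.177, 0.0218]
tool_rot: [0.743, 0.669, 0.0, 0.0]
force: [0.4, 0.8, 0.1]
finger_gap: 0.592
gripper_force: 0.6
```

```bash
python3 - <<'E'
from h import *
w=cams.snapshot('wrist');cv2.imwrite('pics/w3.png',w[:,:,::-1])
E
```

```text
(no output)
```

View pics/w3.png

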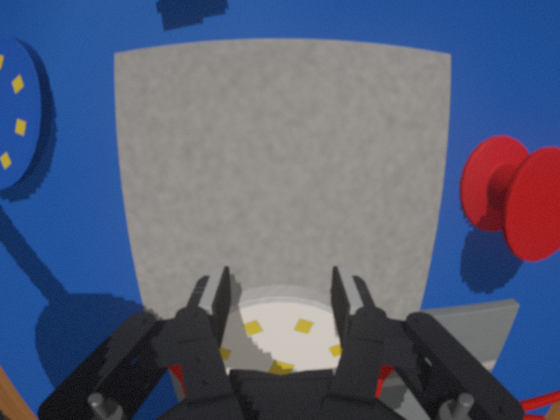

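The board sits squarely between the two tips (cols 225–345) and is entering between the lips. I'll keep pushing along the channel.

Call:
move_arm([
  {"dx": -0.02, "dy": -0.2, "dz": 0, "rx": 0, "ry": 0, "rz": 0},
  {"dx": -0.02, "dy": -0.2, "dz": 0, "rx": 0, "ry": 0, "rz": 0},
  {"dx": -0.02, "dy": -0.2, "dz": 0, "rx": 0, "ry": 0, "rz": 0},
  {"dx": -0.02, "dy": -0.2, "dz": 0, "rx": 0, "ry": 0, "rz": 0},
  {"dx": -0.02, "dy": -0.2, "dz": 0, "rx": 0, "ry": 0, "rz": 0},
  {"dx": -0.02, "dy": -0.2, "dz": 0, "rx": 0, "ry": 0, "rz": 0},
  {"dx": -0.02, "dy": -0.2, "dz": 0, "rx": 0, "ry": 0, "rz": 0},
  {"dx": -0.02, "dy": -0.2, "dz": 0, "rx": 0, "ry": 0, "rz": 0},
  {"dx": -0.02, "dy": -0.2, "dz": 0, "rx": 0, "ry": 0, "rz": 0},
  {"dx": 0, "dy": 0, "dz": 0, "rx": 0, "ry": 0, "rz": 0},
])

```text
t: 16.55
tcp_pos: [0.4957, 0.1317, 0.0217]
tool_rot: [0.743, 0.669, -0.0, -0.0]
force: [0.2, -0.4, -0.0]
finger_gap: 0.589
gripper_force: 0.0
```

Call:
move_arm([
  {"dx": -0.006, "dy": -0.06, "dz": 0, "rx": 0, "ry": 0, "rz": 0},
  {"dx": -0.006, "dy": -0.06, "dz": 0, "rx": 0, "ry": 0, "rz": 0},
  {"dx": -0.006, "dy": -0.06, "dz": 0, "rx": 0, "ry": 0, "rz": 0},
  {"dx": -0.006, "dy": -0.06, "dz": 0, "rx": 0, "ry": 0, "rz": 0},
  {"dx": -0.006, "dy": -0.06, "dz": 0, "rx": 0, "ry": 0, "rz": 0},
  {"dx": -0.006, "dy": -0.06, "dz": 0, "rx": 0, "ry": 0, "rz": 0},
  {"dx": -0.006, "dy": -0.06, "dz": 0, "rx": 0, "ry": 0, "rz": 0},
  {"dx": -0.006, "dy": -0.06, "dz": 0, "rx": 0, "ry": 0, "rz": 0},
  {"dx": -0.006, "dy": -0.06, "dz": 0, "rx": 0, "ry": 0, "rz": 0},
  {"dx": -0.006, "dy": -0.06, "dz": 0, "rx": 0, "ry": 0, "rz": 0},
])

```text
t: 17.8
tcp_pos: [0.4944, 0.1172, 0.0219]
tool_rot: [0.743, 0.669, 0.0, 0.0]
force: [0.5, 1.7, 0.2]
finger_gap: 0.589
gripper_force: 1.0
```

```bash
python3 - <<'E'
from h import *
t=cams.snapshot('top');w=cams.snapshot('wrist')
im=cv2.resize(t[160:260,190:330],(560,400),interpolation=cv2.INTER_CUBIC)
cv2.imwrite('pics/c4.png',cv2.resize(np.hstack([im,w[220:420,:120+0] if 0 else cv2.resize(w[200:420],(560,400))]),(800,286))[:,:,::-1])
E
```

```text
(no output)
```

View pics/c4.png

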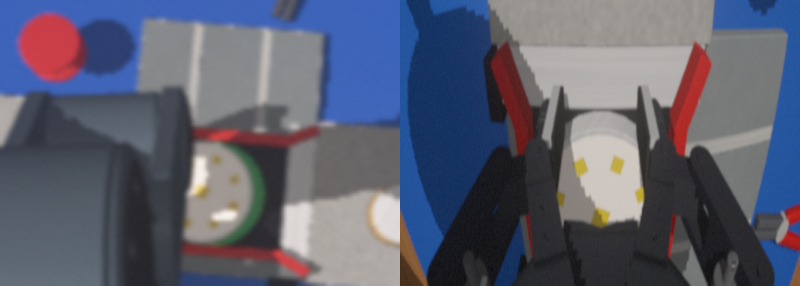

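There's a green crescent of about 10 mm still ahead of the board at (262,195), so it isn't seated yet. Now small steps.

Call:
move_arm([
  {"dx": -0.003, "dy": -0.03, "dz": 0, "rx": 0, "ry": 0, "rz": 0},
  {"dx": -0.003, "dy": -0.03, "dz": 0, "rx": 0, "ry": 0, "rz": 0},
  {"dx": -0.003, "dy": -0.03, "dz": 0, "rx": 0, "ry": 0, "rz": 0},
  {"dx": -0.003, "dy": -0.03, "dz": 0, "rx": 0, "ry": 0, "rz": 0},
  {"dx": -0.003, "dy": -0.03, "dz": 0, "rx": 0, "ry": 0, "rz": 0},
  {"dx": -0.003, "dy": -0.03, "dz": 0, "rx": 0, "ry": 0, "rz": 0},
  {"dx": -0.003, "dy": -0.03, "dz": 0, "rx": 0, "ry": 0, "rz": 0},
  {"dx": -0.003, "dy": -0.03, "dz": 0, "rx": 0, "ry": 0, "rz": 0},
  {"dx": 0, "dy": 0, "dz": 0, "rx": 0, "ry": 0, "rz": 0},
  {"dx": 0, "dy": 0, "dz": 0, "rx": 0, "ry": 0, "rz": 0},
])

```text
t: 19.15
tcp_pos: [0.4937, 0.1113, 0.0218]
tool_rot: [0.743, 0.669, -0.0, 0.0]
force: [-1.2, 1.1, 0.1]
finger_gap: 0.585
gripper_force: 0.1
```

Call:
move_arm([
  {"dx": -0.003, "dy": -0.03, "dz": 0, "rx": 0, "ry": 0, "rz": 0},
  {"dx": -0.003, "dy": -0.03, "dz": 0, "rx": 0, "ry": 0, "rz": 0},
  {"dx": -0.003, "dy": -0.03, "dz": 0, "rx": 0, "ry": 0, "rz": 0},
  {"dx": -0.003, "dy": -0.03, "dz": 0, "rx": 0, "ry": 0, "rz": 0},
  {"dx": 0, "dy": 0, "dz": 0, "rx": 0, "ry": 0, "rz": 0},
  {"dx": 0, "dy": 0, "dz": 0, "rx": 0, "ry": 0, "rz": 0},
  {"dx": 0, "dy": 0, "dz": 0, "rx": 0, "ry": 0, "rz": 0},
  {"dx": 0, "dy": 0, "dz": 0, "rx": 0, "ry": 0, "rz": 0},
  {"dx": 0, "dy": 0, "dz": 0, "rx": 0, "ry": 0, "rz": 0},
  {"dx": 0, "dy": 0, "dz": 0, "rx": 0, "ry": 0, "rz": 0},
])

```text
t: 20.4
tcp_pos: [0.4935, 0.1083, 0.0218]
tool_rot: [0.743, 0.669, 0.0, 0.0]
force: [0.4, 0.8, 0.5]
finger_gap: 0.588
gripper_force: 0.5
```

Call:
move_arm([
  {"dx": -0.003, "dy": -0.03, "dz": 0, "rx": 0, "ry": 0, "rz": 0},
  {"dx": -0.003, "dy": -0.03, "dz": 0, "rx": 0, "ry": 0, "rz": 0},
  {"dx": -0.003, "dy": -0.03, "dz": 0, "rx": 0, "ry": 0, "rz": 0},
  {"dx": 0, "dy": 0, "dz": 0, "rx": 0, "ry": 0, "rz": 0},
  {"dx": 0, "dy": 0, "dz": 0, "rx": 0, "ry": 0, "rz": 0},
  {"dx": 0, "dy": 0, "dz": 0, "rx": 0, "ry": 0, "rz": 0},
  {"dx": 0, "dy": 0, "dz": 0, "rx": 0, "ry": 0, "rz": 0},
  {"dx": 0, "dy": 0, "dz": 0, "rx": 0, "ry": 0, "rz": 0},
  {"dx": 0, "dy": 0, "dz": 0, "rx": 0, "ry": 0, "rz": 0},
  {"dx": 0, "dy": 0, "dz": 0, "rx": 0, "ry": 0, "rz": 0},
])

```text
t: 21.65
tcp_pos: [0.4932, 0.1061, 0.0218]
tool_rot: [0.743, 0.669, -0.0, -0.0]
force: [0.3, 0.8, 0.3]
finger_gap: 0.589
gripper_force: 0.5
```

```bash
python3 - <<'E'
from h import *
t=cams.snapshot('top');w=cams.snapshot('wrist')
im=cv2.resize(t[180:250,220:318],(560,400),interpolation=cv2.INTER_CUBIC)
cv2.imwrite('pics/c5.png',cv2.resize(np.hstack([im,cv2.resize(w[260:400,180:380],(560,400))]),(800,286))[:,:,::-1])
E
```

```text
(no output)
```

View pics/c5.png

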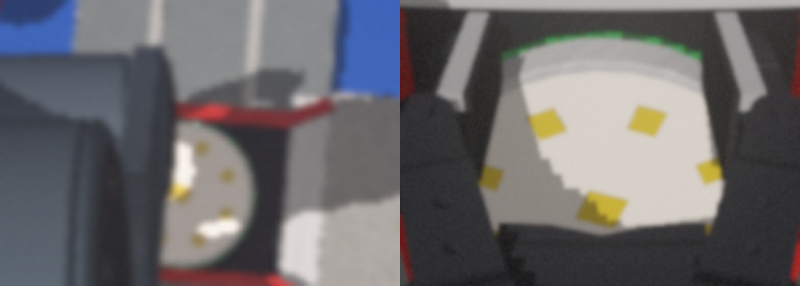

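A thin green sliver now shows on both sides of the board, so it is at the drop. I'll nudge 2 mm more and feel for the wall.

Call:
move_arm([
  {"dx": -0.002, "dy": -0.02, "dz": 0, "rx": 0, "ry": 0, "rz": 0},
  {"dx": -0.002, "dy": -0.02, "dz": 0, "rx": 0, "ry": 0, "rz": 0},
  {"dx": -0.002, "dy": -0.02, "dz": 0, "rx": 0, "ry": 0, "rz": 0},
  {"dx": -0.002, "dy": -0.02, "dz": 0, "rx": 0, "ry": 0, "rz": 0},
  {"dx": 0, "dy": 0, "dz": 0, "rx": 0, "ry": 0, "rz": 0},
  {"dx": 0, "dy": 0, "dz": 0, "rx": 0, "ry": 0, "rz": 0},
  {"dx": 0, "dy": 0, "dz": 0, "rx": 0, "ry": 0, "rz": 0},
  {"dx": 0, "dy": 0, "dz": 0, "rx": 0, "ry": 0, "rz": 0},
  {"dx": 0, "dy": 0, "dz": 0, "rx": 0, "ry": 0, "rz": 0},
  {"dx": 0, "dy": 0, "dz": 0, "rx": 0, "ry": 0, "rz": 0},
])

```text
t: 23.0
tcp_pos: [0.493, 0.1041, 0.0218]
tool_rot: [0.743, 0.669, 0.0, -0.0]
force: [0.5, 3.3, 0.2]
finger_gap: 0.591
gripper_force: 1.1
```

The force rose to 3.3 N against 0.8 N while sliding, so it is at the pocket wall. I'll stop pushing, back off, rise and look.

Call:
move_arm([
  {"dx": 0.02, "dy": 0.2, "dz": 0, "rx": 0, "ry": 0, "rz": 0},
  {"dx": 0.02, "dy": 0.2, "dz": 0, "rx": 0, "ry": 0, "rz": 0},
  {"dx": 0.02, "dy": 0.2, "dz": 0.4, "rx": 0, "ry": 0, "rz": 0},
  {"dx": 0.1, "dy": 1, "dz": 0.8, "rx": 0, "ry": 0, "rz": 0},
  {"dx": 0.1, "dy": 1, "dz": 0.8, "rx": 0, "ry": 0, "rz": 0},
  {"dx": 0.1, "dy": 1, "dz": 0.8, "rx": 0, "ry": 0, "rz": 0},
  {"dx": 0.1, "dy": 1, "dz": 0.8, "rx": 0, "ry": 0, "rz": 0},
  {"dx": 0.1, "dy": 1, "dz": 0.8, "rx": 0, "ry": 0, "rz": 0},
  {"dx": 0, "dy": 1, "dz": 0.4, "rx": 0, "ry": 0, "rz": 0},
  {"dx": 0, "dy": 1, "dz": 0, "rx": 0, "ry": 0, "rz": 0},
])

```text
t: 24.25
tcp_pos: [0.5074, 0.2954, 0.1437]
tool_rot: [0.743, 0.669, 0.001, 0.001]
force: [0.6, 0.0, 1.0]
finger_gap: 0.593
gripper_force: 0.0
```

```bash
python3 - <<'E'
from h import *
t=cams.snapshot('top');s=cams.snapshot('scene')
p=np.array([0.48711566,0.0487815,-0.10392039]);c,sn=np.cos(p[2]),np.sin(p[2])
inv=lambda w:((np.array(w)[:2]-p[:2])@np.array([[c,-sn],[sn,c]]))
im=t.copy()
hsv=cv2.cvtColor(t,cv2.COLOR_RGB2HSV)
# white/grey-shaded disc + green inside lips
m=cv2.inRange(hsv,(0,0,90),(180,90,255));k=np.zeros_like(m);u,v=proj('top',[*(p[:2]+np.array([[c,-sn],[sn,c]])@[0,.0067]),.0275]);cv2.circle(k,(int(u+.5),int(v+.5)),21,255,-1)
h=cv2.convexHull(cv2.findNonZero(m&k));M=cv2.moments(h);cc=(M['m10']/M['m00'],M['m01']/M['m00']);print('board y if z.0275',inv(ray('top',cc,.0275)),'exp px',u,v,cc)
a=cv2.resize(t[180:250,220:318],(560,400),interpolation=cv2.INTER_CUBIC);b=cv2.resize(s[165:275,210:364],(560,400),interpolation=cv2.INTER_CUBIC)
cv2.imwrite('pics/c6.png',cv2.resize(np.hstack([a,b]),(800,286))[:,:,::-1])
E
```

```text
board y if z.0275 [-0.00091202  0.00582893] exp px 263.8556254282005 226.7925337421591 (264.13715359323623, 227.1416940660717)
```

View pics/c6.png

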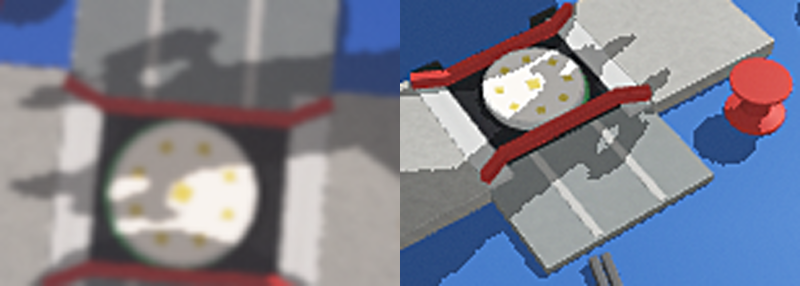

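The board looks concentric in the pocket, with its centre LED at (182,193) left and (534,84) right. I'll check its height by triangulating that LED.

```bash
python3 - <<'E'
from h import *
a=(220+182.5*.245-.5,180+193.5*70/286-.5);b=(210+134.5*.385-.5,165+84.5*110/286-.5)
for z in(.0275,.032):
    w=ray('top',a,z);print(z,w.round(4),'scene pred',np.round(proj('scene',w),1),'seen',np.round(b,1))
# same check at start: board top known z .032
T=cv2.imread('pics/top0.png');S=cv2.imread('pics/scene0.png')
def led(I,x,y,r):
    h=cv2.cvtColor(I[y-r:y+r,x-r:x+r],cv2.COLOR_BGR2HSV);m=cv2.inRange(h,(15,90,80),(35,255,255));q=cv2.moments(m,True);return(x-r+q['m10']/q['m00'],y-r+q['m01']/q['m00'])
t2=cams.snapshot('top')[:,:,::-1];s2=cams.snapshot('scene')[:,:,::-1]
for I,J,x,y,X,Y in((T,S,208,226,308,170),(t2,s2,264,227,262,197)):
    try:
        A=led(I,x,y,4);B=led(J,X,Y,5)
        for z in(.0275,.032):print(z,'seen-pred',np.round(np.array(B)-proj('scene',ray('top',A,z)),2))
    except ZeroDivisionError:print('none')
E
```

```text
0.0275 [0.4876 0.0545 0.0275] scene pred [262.1 196.1] seen [261.3 197. ]
0.032 [0.4872 0.0543 0.032 ] scene pred [261.8 194.9] seen [261.3 197. ]
0.0275 seen-pred [-1.24 -0.32]
0.032 seen-pred [-1.01  0.84]
0.0275 seen-pred [-1.04  0.71]
0.032 seen-pred [-0.83  1.98]
```

The start view, where the top is known to be at 32 mm, gives a bias of +0.84 px. The present view matches that at 27.5 mm (+0.71 px) and not at 32 mm (+1.98 px), so the board has dropped in. Handing in.

```bash
python3 -c "
from station import order;print(order.sign_off())"
```

```text
the job is handed in; nothing more can be done
None
```

The tray is home against its stop, the white LED board is seated flat in the pocket, the arm is clear, and I handed the job in at about 24 s on the robot's clock.

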